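# Tuck the parts box flap under its lip

### The job

Close the parts box: with the fingertips, push its half-open clear flap over and press it down flat, then push the flap forward by its orange thumb step so that its edge slides fully home beneath the blue retaining lip and stays there when you let go. Only touch the flap from its outer side; do not pinch it, lift it from underneath or swing it wider open, and leave the tray, screwdriver, level and hex keys where they lie.

Things in the scene. Friction and masses are not known exactly. Their poses are not given: they have to be found in the camera images.
- parts_box: The clear plastic parts box with blue front wall, fixed to the bench: 152 mm along its x, 170 mm along its y, walls 41 mm high (front wall and lip 54 mm). Origin: centre of its underside. Its x axis points from the lip (front, at x = -58 to -77 mm) to the hinge (at x = +60 mm), its y axis along the hinge, z up.
- flap (a joint): Angle of the flap (rad): 0 = flat over the box, growing as it opens; starts at 0.8 to 1.25. A stiff clear plate 112 mm from hinge axis to free edge, 150 mm wide, 4.5 mm thick. At angle a its edge is 112 cos(a) mm from the axis towards the lip and 112 sin(a) mm above it; its outer face looks up and away from the lip. It stays where it starts, but from flat springs up unless tucked (1 to 2 N folds it).
- flap_slide (a joint): How far the flap has been slid forward, towards the lip (the box's -x), in m: 0 to 0.016, starts at 0 to 0.002; it stays where left, about 2.5 N to slide. At 0 the edge of the flat flap is 6 mm short of the lip, at 0.016 (home) 10 mm beneath it. The edge strikes the lip unless the flap is pressed down flat first; slid too early it lands on top of the lip.
- lining: The underside of the flap, a clear thin layer 100 x 140 mm that turns with it; not to be touched. Origin on the hinge axis at the middle of the flap; its x axis points from the free edge to the hinge, z from the underside to the outer face.
- step (a point): Middle of the foot of the orange thumb step on the flap's outer face: 75 mm from the hinge axis, 37 mm from the free edge, 80 mm wide. The step is an upright face 5.5 mm high that looks to the hinge; beyond it an orange wedge tapers down towards the free edge. Push against it, towards the lip.
- flap_edge (a point): Middle of the flap's free edge (orange band).
- lip (a point): Middle of the rear lower edge of the blue retaining lip: the lip is a strip 130 mm wide along the box's y, on the front wall; it overhangs the inside of the front wall by 15 mm; its underside is at z = 50 mm, its top at 54 mm in the box frame.
- tray: Bystander: loose grey open plastic hardware tray, 160 x 110 x 32 mm, origin centre of underside.
- screwdriver: Bystander: loose screwdriver with yellow handle, 200 mm long, 26 mm thick, lying on the bench along its x, origin below its middle.
- level: Bystander: loose aluminium spirit level, 22 x 200 x 40 mm (long along its y), origin centre of underside.
- hex_keys: Bystander: loose set of steel hex keys in a black holder, 30 x 75 mm holder, keys up to 100 mm long along its x, about 38 mm high, origin centre of the holder's underside.
- hinge (a point): Middle of the flap's hinge axis, which runs along the box's y: at x = +60 mm, z = 42 mm in the box frame, moving towards the lip as the flap is slid. The axis lies in the plane of the flap's underside: flat, the underside is at z = 42 mm and the outer face at 46.5 mm.
There are look-alikes about, which are no part of the job. Of the things like the parts_box, leave any that is turquoise; of the rest the smaller one is meant.

How it is judged (in metres and radians):
At the end, for the whole second after the job is handed in: The flap lies flat (within 0.05 rad), slid forward more than 12 mm of its 16 mm so that its edge is at least 6 mm beneath the lip, at rest, and the four bystanders are within 20 mm of where they began (value of joint flap below 0.05 rad and value of joint flap_slide above 0.012 m and velocity of joint flap between -0.05 and 0.05 rad/s and distance of each of tray, screwdriver, level, hex_keys from where it was at the start of the episode below 0.02 m); the robot touches nothing.
It fails at once if the flap is swung wider open (past 1.45 rad) (value of joint flap above 1.45 rad).
It fails at once if the fingers press on the flap's underside (pinching or lifting it) (contact force between the fingers and lining above 1 N).
It fails at once if a bystander is lifted or pushed more than 20 mm (distance of any of tray, screwdriver, level, hex_keys from where it was at the start of the episode above 0.02 m).
It also fails if it takes over 38 s, if anything falls off the work surface, if the arm or the gripper's body presses on something with over 40 N, if the wrist force passes 120 N, or if a joint passes its speed limit or range.

### The arm

A 6-joint arm with a two-finger parallel gripper is mounted at the origin on the work surface. World frame = base frame: x ahead of the robot, y to its left, z up, the work surface at z = 0. Lengths are in m, angles in degrees, forces in N, time in s.
With the tool pointing down it reaches from about 0.3 to 0.825 m from the base axis. Payload 5.4 kg.
Tool frame: the origin (TCP) lies on the centre line of the jaws, within the pads' length; the fingertips stand 11 mm ahead of it and the grasp point (between the pads) lies 8 mm behind it; z points along the fingers, y is the line along which they close (so a half turn about z gives the same grasp; the last joint's range is limited). The gripper opens to 92 mm and grips with 3 to 60 N. Pads are 20 mm wide; open, the fingers measure 128 mm over their backs; the gripper's body (75 mm by 189 mm) begins 69 mm behind the grasp point.
Start: joints at [-87.324, 9.076, 91.501, -0, 79.423, -12.038], TCP at [0.146, -0.556, 0.226] pointing down, gripper open.
Joint ranges: [-166.64, 166.64], [-54.1, 131.32], [10.49, 154.53], [-73.88, 253.88], [9.74, 151.15], [-171.62, 171.62]. Speed limits (degrees/s): [147.25, 147.25, 180, 180, 180, 180].

### API

Orientations are given as a 3x3 rotation matrix whose columns are the frame's x, y, z axes.
In Python, from plant import arm gives the robot as it stands.
- The arm moves only by the tool apply_moves, never from a script. Its argument "moves" is a list that holds one entry, the list of rows, each a list of 7 numbers: the closure in counts, from 0 (fully open) to 255 (shut), then the shift along the tool's x, y, z in units of 40 mm (1.0 is 40 mm), then the turn, a rotation vector about the tool's x, y, z in units of 0.12 rad (1.0 is 0.12 rad). In form: [[[fingers, dx, dy, dz, ax, ay, az], ...]]. A call has exactly 8 rows; each row shifts and turns the commanded pose from where the row before left it, along the tool's axes as they then stand; what a row does not reach is not made up. A row lasts 1/12 s, in which the tool goes at most 41.7 mm and 7.16 degrees, less where a joint would pass 70% of its speed; a pose out of reach is approached as far as the arm can. A call with a number of a shift or a turn outside -1 to 1 is refused whole. A call with a gripper value outside its range is refused whole. The fingers move at their own pace and stop on an object; "force" is the grip in N (left out, the last holds). Time passes only in rows, so rows that do not move let the fingers close, or fill a call up. It gives the time, the measured TCP pose, the force, the opening and the grip force at its end, in the units of the state.
- arm.get_state(): the state, without advancing time (a new reading comes with each control period).
- arm.camera(name): name is "scene" or "top" or "wrist"; returns a dict with "frame" (384x512x3 uint8, red, green, blue), "z_map" (384x512 float32, m along the optical axis (not along the pixel's ray), 0 where there is no reading), "mtx" (3x3 intrinsics, pixels), "extrinsics" (4x4, takes a point from world to camera coordinates); the wrist camera has in their place "T_tool_cam" (4x4, takes a point from camera to tool coordinates, whose origin is the TCP and whose axes are the flange's). Camera axes: x right, y up, looking along -z (the intrinsics and any distortion apply to the point x, -y, -z); pixel columns grow to the right and rows downward; lengths in m; the calibration is good to about 2 mm. A picture is of the moment at which its call begins: read the wrist's pose just before it.
- arm.job_done(): hands the job in; it is judged then, once.
The state is a dict: "time_s": time; "joint_pos": joint angles; "qvel": joint speeds; "joint_efforts": joint torques, N m; "tool_pos": TCP position; "orientation": TCP orientation; "wrist_force": force on the tool from outside, world axes, zero at the start; "moment": the same for the moment, N m; "finger_gap": opening from 0.0 (shut) to 1.0 (fully open); "grip_force": force on a finger pad.
Only numpy, scipy, OpenCV 4.12 (cv2) and the standard library are available. Lean on these libraries where they do the work, as an engineer would, in place of code of your own. Each camera call takes 0.05 s, during which the arm holds its last target. There are 200 camera calls.

## Working session

There is one attempt and no reset: what is moved stays moved. The work goes in short steps, Python scripts to look and compute and a tool call to move; the robot and the scene stay as the last step left them, time stands still between calls to the robot, and variables do not carry over. Pictures are saved under pics/ and viewed, at most 10 in all, crops included, and the job is handed in when it is done.

Besides the shell and the picture viewer there is one more tool, called after "Emit:" by a JSON object that holds its "fn" and its "kwargs". apply_moves: Moves the arm, as the interface text tells. Its arguments: {"type":"object","properties":{"moves":{"type":"array","items":{"type":"array","items":{"type":"array","items":{"type":"number"}}}},"force":{"type":"number"}},"required":["moves"]}

```bash
mkdir -p pics; ls
python3 - <<'E'
from plant import arm
import cv2,numpy as np
for n in("scene","top"):
    c=arm.camera(n); cv2.imwrite(f"pics/{n}0.png",c["frame"][:,:,::-1]); np.savez(f"{n}0.npz",**c)
    print(n,c["mtx"].round(1).tolist(),c["extrinsics"].round(3).tolist(),[k for k in c])
s=arm.get_state();print(s["time_s"],s["tool_pos"],s["orientation"])
E
```

```text
pics
scene [[410.9, 0.0, 255.8], [0.0, 410.9, 190.1], [0.0, 0.0, 1.0]] [[-0.58, 0.814, 0.008, 0.314], [-0.514, -0.374, 0.772, 0.239], [0.632, 0.444, 0.635, -1.339], [0.0, 0.0, 0.0, 1.0]] ['frame', 'z_map', 'mtx', 'extrinsics']
top [[486.1, 0.0, 256.4], [0.0, 486.1, 196.2], [0.0, 0.0, 1.0]] [[0.005, -1.0, -0.018, 0.006], [0.993, 0.003, 0.116, -0.544], [-0.116, -0.018, 0.993, -1.376], [0.0, 0.0, 0.0, 1.0]] ['frame', 'z_map', 'mtx', 'extrinsics']
0.1 [ 0.14600255 -0.55559687  0.2247367 ] [[ 9.67210362e-01  2.53976593e-01 -7.28361574e-05]
 [ 2.53976360e-01 -9.67208996e-01  1.66319932e-03]
 [ 3.51965909e-04 -1.62716228e-03 -9.99998614e-01]]
```

View pics/scene0.png

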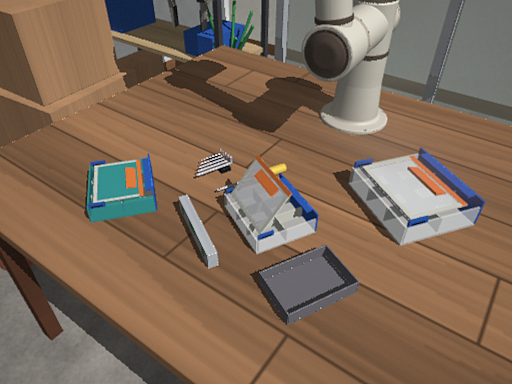

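View pics/top0.png

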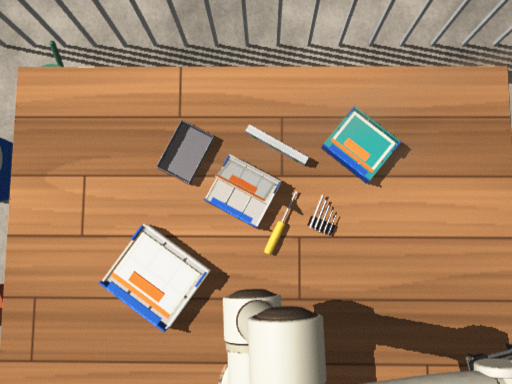

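The target is the middle white box (top view about (242,190)). Its flap is up, its lip faces the robot, and the screwdriver lies to its right. Next I measure it.

```bash
cat > h.py <<'E'
import numpy as np,cv2
def pts(c,mask):
    v,u=np.nonzero(mask&(c["z_map"]>0)); z=c["z_map"][v,u]; K=c["mtx"]
    p=np.c_[(u-K[0,2])/K[0,0]*z,-(v-K[1,2])/K[1,1]*z,-z]
    E=c["extrinsics"]; return (p-E[:3,3])@E[:3,:3]
def plane(c,uv,h):
    K=c["mtx"];E=c["extrinsics"];R=E[:3,:3];o=-R.T@E[:3,3]
    uv=np.atleast_2d(uv).astype(float)
    d=np.c_[(uv[:,0]-K[0,2])/K[0,0],-(uv[:,1]-K[1,2])/K[1,1],-np.ones(len(uv))]@R
    return o+d*((h-o[2])/d[:,2])[:,None]
def hsv(c): return cv2.cvtColor(c["frame"],cv2.COLOR_RGB2HSV)
def mask(c,h0,h1,box,s=130,v=80):
    H=hsv(c);m=(H[...,0]>=h0)&(H[...,0]<=h1)&(H[...,1]>s)&(H[...,2]>v)
    b=np.zeros_like(m);b[box[1]:box[3],box[0]:box[2]]=1;return m&b
E
python3 - <<'E'
from h import *
for n,bx in(("top",(195,145,285,235)),("scene",(215,150,325,255))):
    c=dict(np.load(n+"0.npz"))
    for nm,a,b,s in(("blue",105,125,150),("orange",4,12,200)):
        m=mask(c,a,b,bx,s); k,l,st,ce=cv2.connectedComponentsWithStats(m.astype(np.uint8))
        for i in range(1,k):
            if st[i,4]<12: continue
            p=pts(c,l==i); r=cv2.minAreaRect(np.argwhere(l==i)[:,::-1].astype(np.float32))
            print(n,nm,st[i].tolist(),"med",np.median(p,0).round(3),"lo",p.min(0).round(3),"hi",p.max(0).round(3))
            if n=="top": print("  rect",plane(c,cv2.boxPoints(r),.054 if nm=="blue" else .1).round(3).tolist())
c=dict(np.load("top0.npz"))
cr=lambda f,x0,y0,x1,y1,k:cv2.resize(f[y0:y1,x0:x1,::-1],None,fx=k,fy=k,interpolation=cv2.INTER_CUBIC)
A=cr(c["frame"],190,140,310,260,3.3);s=dict(np.load("scene0.npz"));B=cr(s["frame"],210,145,330,265,3.3)
cv2.imwrite("pics/crop.png",np.hstack([A,B]))
E
```

```text
top blue [208, 198, 44, 27, 275] med [0.502 0.08  0.054] lo [0.462 0.023 0.044] hi [0.536 0.146 0.061]
  rect [[0.526, 0.146, 0.054], [0.542, 0.138, 0.054], [0.477, 0.015, 0.054], [0.461, 0.023, 0.054]]
top orange [239, 179, 17, 12, 50] med [0.563 0.03  0.113] lo [0.551 0.011 0.103] hi [0.582 0.055 0.123]
  rect [[0.575, 0.06, 0.1], [0.584, 0.055, 0.1], [0.559, 0.009, 0.1], [0.55, 0.014, 0.1]]
scene blue [280, 173, 38, 58, 312] med [0.511 0.098 0.054] lo [ 0.402 -0.005 -0.003] hi [0.54  0.16  0.057]
scene blue [226, 187, 8, 7, 29] med [ 0.579 -0.052  0.052] lo [ 0.517 -0.096  0.001] hi [ 0.585 -0.046  0.055]
scene blue [258, 230, 16, 10, 53] med [0.648 0.099 0.052] lo [0.631 0.091 0.045] hi [0.663 0.108 0.055]
```

View pics/crop.png

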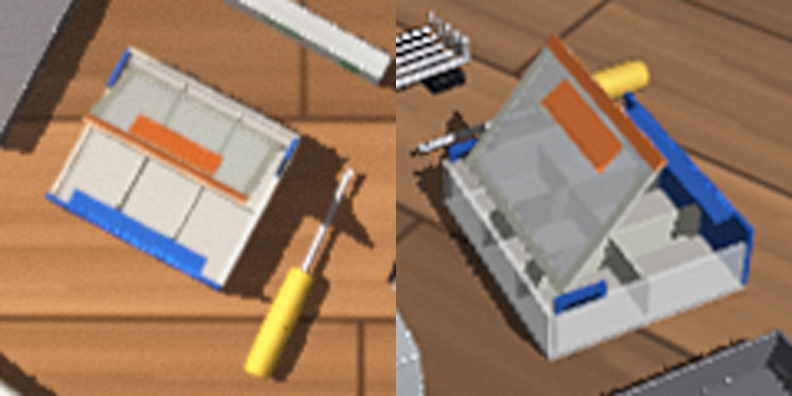

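The crop shows the lip strip at top pixels (213,198) to (253,219), the front wall ends at (204.5,200.6) and (257.3,227.9), the hinge brackets at (226,160) and (278,187), and the edge band running from about (215,176) to (265,200).

Run:
```python
from h import *
c=dict(np.load("top0.npz"));s=dict(np.load("scene0.npz"))
f=plane(c,[[204.5,200.6],[257.3,227.9]],.054); hb=plane(c,[[226,160],[278,187]],.05)
print("front",f.round(3).tolist(),np.linalg.norm(f[1]-f[0]));print("hinge br",hb.round(3).tolist(),np.linalg.norm(hb[1]-hb[0]),"front-hinge",np.linalg.norm(hb.mean(0)-f.mean(0)))
m=mask(c,100,128,(200,190,262,232),90,50); r=cv2.minAreaRect(np.argwhere(m)[:,::-1].astype(np.float32)); print(plane(c,cv2.boxPoints(r),.054).round(3).tolist())
# orange triangulate
for n,cc,bx in(("top",c,(205,165,275,205)),("scene",s,(240,150,300,200))):
    m=mask(cc,3,11,bx,170,110);k,l,st,ce=cv2.connectedComponentsWithStats(m.astype(np.uint8))
    for i in range(1,k):
        if st[i,4]<25: continue
        r=cv2.minAreaRect(np.argwhere(l==i)[:,::-1].astype(np.float32));p=pts(cc,l==i)
        print(n,st[i].tolist(),ce[i].round(1),r,np.median(p,0).round(3))
# flap fit in box frame
fm=f.mean(0);y=(f[1]-f[0]);y[2]=0;y/=np.linalg.norm(y);x=np.array([-y[1],y[0],0]);
if x@(hb.mean(0)-fm)<0:x=-x
y=np.cross([0,0,1],x);O=fm+x*.077;O[2]=0
print("O",O.round(4),"x",x.round(3),"yaw",np.degrees(np.arctan2(x[1],x[0])))
R=np.c_[x,y,[0,0,1]]
for cc in(c,s):
    p=(pts(cc,np.ones(cc["z_map"].shape,bool))-O)@R
    q=p[(abs(p[:,1])<.07)&(p[:,2]>.065)&(p[:,2]<.2)&(abs(p[:,0])<.1)]
    a=np.arctan2(q[:,2]-.042,.06-q[:,0]);print(len(q),np.percentile(a,[10,50,90]),q.min(0),q.max(0),np.polyfit(q[:,0],q[:,2],1))
for nm,cc in(("c",c),("s",s)):
    p=(pts(cc,mask(cc,105,125,(195,145,325,250),100,50))-O)@R;q=p[(abs(p[:,1])<.1)&(abs(p[:,0])<.1)&(p[:,2]>.045)]
    for sel in(q[q[:,0]<0],q[q[:,0]>.03]): print(nm,len(sel),sel.min(0).round(3),sel.max(0).round(3))
```

```text
front [[0.528, 0.156, 0.054], [0.451, 0.005, 0.054]] 0.16954724603460547
hinge br [[0.647, 0.096, 0.05], [0.569, -0.054, 0.05]] 0.16914548634214172 front-hinge 0.13197569430780526
[[0.531, 0.158, 0.054], [0.549, 0.149, 0.054], [0.471, -0.0, 0.054], [0.453, 0.009, 0.054]]
top [230, 175, 34, 25, 185] [243.6 184.8] ((247.2783966064453, 187.02972412109375), (38.99064254760742, 7.798129081726074), 27.89727020263672) [0.566 0.043 0.116]
scene [256, 156, 34, 40, 156] [272.2 175. ] ((272.6647033691406, 175.35882568359375), (49.78554153442383, 3.362421751022339), 49.398704528808594) [0.557 0.052 0.13 ]
scene [255, 170, 23, 27, 260] [266.2 182.6] ((266.2950744628906, 182.75408935546875), (27.655969619750977, 9.730802536010742), 50.19443130493164) [0.571 0.048 0.115]
O [0.5584 0.0453 0.    ] x [ 0.89  -0.455  0.   ] yaw -27.076023107262824
883 [0.91692121 0.94981326 1.01089728] [-0.01066908 -0.06996159  0.06501987] [0.04904224 0.06997533 0.13751478] [-1.24025737  0.12343297]
1749 [0.93348791 0.9667139  1.02859984] [-0.01008439 -0.06965563  0.06507646] [0.04992022 0.06999023 0.13505579] [-1.26327575  0.12513736]
c 317 [-0.077 -0.08   0.045] [-0.057  0.088  0.061]
c 26 [ 0.038 -0.081  0.047] [0.068 0.088 0.06 ]
s 323 [-0.077 -0.079  0.045] [-0.055  0.091  0.057]
s 93 [ 0.037 -0.081  0.045] [0.073 0.09  0.055]
```

Emit:
{"fn": "apply_moves", "kwargs": {"moves": [[[255,0.71,-0.55,0,0,0,0.76],[255,0.66,-0.61,0,0,0,0.76],[255,0.6,-0.67,0,0,0,0.76],[255,0.54,-0.72,0,0,0,0.76],[255,0.47,-0.76,0,0,0,0.76],[255,0.4,-0.8,0,0,0,0.76],[255,0.33,-0.84,0,0,0,0.76],[255,0.25,-0.86,0,0,0,0.76]]], "force": 30}}

```text
time_s: 0.77
tool_pos: [0.3229, -0.3275, 0.2252]
orientation: [[0.888, -0.46, -0.0], [-0.46, -0.888, 0.0], [-0.0, -0.0, -1.0]]
wrist_force: [0.1, 0.0, -0.2]
finger_gap: 0.446
grip_force: 0.0
```

```bash
cat > g.py <<'E'
import numpy as np
from plant import arm
O=np.array([.5584,.0453,0]);x=np.array([.890,-.455,0]);R=np.c_[x,np.cross([0,0,1],x),[0,0,1]]
def show(tgt=None):
    s=arm.get_state();T=np.array(s["orientation"]);p=np.array(s["tool_pos"])
    print("t",round(s["time_s"],2),"tcp",p.round(4),"box",((p-O)@R).round(4),"tip z",round(p[2]-.011,4),"F box",(np.array(s["wrist_force"])@R).round(2),"gap",round(s["finger_gap"],2),"q6",round(s["joint_pos"][5],1))
    if tgt is not None:
        D=np.c_[x,-R[:,1],[0,0,-1]]
        from scipy.spatial.transform import Rotation as Q
        print("shift units",((O+R@np.array(tgt)-p)@T/.04).round(2),"turn",(Q.from_matrix(T.T@D).as_rotvec()/.12).round(2))
E
python3 -c "
from g import *;show([.045,.003,.18])"
```

```text
t 0.77 tcp [ 0.3229 -0.3275  0.2252] box [-0.04   -0.4389  0.2252] tip z 0.2142 F box [ 0.04  0.07 -0.16] gap 0.45 q6 56.8
shift units [  2.07 -11.06   1.13] turn [-0.    0.   -0.04]
```

Emit:
{"fn": "apply_moves", "kwargs": {"moves": [[[255,0.13,-0.7,0.07,0,0,0],[255,0.13,-0.7,0.07,0,0,0],[255,0.13,-0.7,0.07,0,0,0],[255,0.13,-0.7,0.07,0,0,0],[255,0.13,-0.7,0.07,0,0,0],[255,0.13,-0.7,0.07,0,0,0],[255,0.13,-0.7,0.07,0,0,0],[255,0.13,-0.7,0.07,0,0,0]]]}}

```text
time_s: 1.43
tool_pos: [0.4618, -0.1473, 0.2027]
orientation: [[0.89, -0.455, -0.0], [-0.455, -0.89, 0.0], [-0.001, -0.0, -1.0]]
wrist_force: [-0.3, -0.2, 0.3]
finger_gap: 0.004
grip_force: 0.0
```

Emit:
{"fn": "apply_moves", "kwargs": {"moves": [[[255,0.13,-0.7,0.07,0,0,0],[255,0.13,-0.7,0.07,0,0,0],[255,0.13,-0.7,0.07,0,0,0],[255,0.13,-0.7,0.07,0,0,0],[255,0.13,-0.7,0.07,0,0,0],[255,0.13,-0.7,0.07,0,0,0],[255,0,0,0,0,0,0],[255,0,0,0,0,0,0]]]}}

```text
time_s: 2.1
tool_pos: [0.5654, -0.0124, 0.1856]
orientation: [[0.891, -0.453, -0.002], [-0.453, -0.891, 0.0], [-0.002, 0.001, -1.0]]
wrist_force: [0.8, -1.1, 0.3]
finger_gap: 0.008
grip_force: 0.0
```

Run:
```python
from g import *;show([.039,.003,.13])
import cv2
fs=[arm.camera(n)["frame"] for n in("wrist","scene")]
cv2.imwrite("pics/w1.png",np.hstack([cv2.resize(fs[0],(400,300)),cv2.resize(fs[1][110:290,180:420],(400,300))])[:,:,::-1])
```

```text
t 2.1 tcp [ 0.5654 -0.0124  0.1856] box [ 0.0325 -0.0482  0.1856] tip z 0.1746 F box [ 1.17 -0.63  0.26] gap 0.01 q6 103.5
shift units [ 0.17 -1.28  1.39] turn [0.01 0.01 0.02]
```

View pics/w1.png

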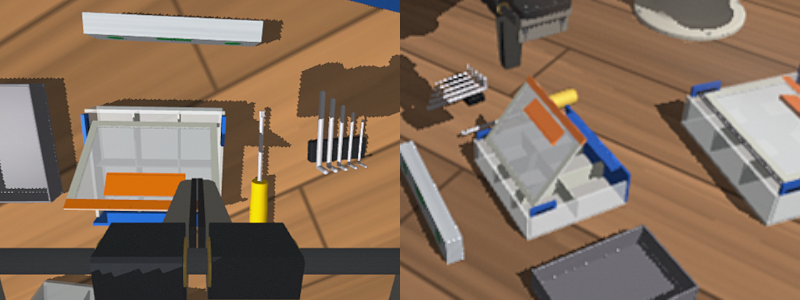

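The left half shows the shut fingers above the right end of the flap. The flap is still open and nothing has been touched. Next: centre along y, shift towards the hinge, then descend.

Emit:
{"fn": "apply_moves", "kwargs": {"moves": [[[255,0.1,-0.43,0,0,0,0],[255,0.1,-0.43,0,0,0,0],[255,0.1,-0.42,0.1,0,0,0],[255,0,0,0.3,0,0,0],[255,0,0,0.3,0,0,0],[255,0,0,0.3,0,0,0],[255,0,0,0.3,0,0,0],[255,0,0,0,0,0,0]]]}}

```text
time_s: 2.87
tool_pos: [0.5967, 0.0262, 0.1303]
orientation: [[0.89, -0.456, -0.007], [-0.456, -0.89, 0.001], [-0.006, 0.002, -1.0]]
wrist_force: [-0.2, 0.7, -0.6]
finger_gap: 0.004
grip_force: 0.0
```

```bash
python3 -c "
from g import *;show([.039,.003,.1005])"
```

```text
t 2.87 tcp [0.5967 0.0262 0.1303] box [0.0428 0.0004 0.1303] tip z 0.1193 F box [-0.52  0.57 -0.6 ] gap 0.0 q6 108.1
shift units [-0.09 -0.07  0.75] turn [ 0.02  0.05 -0.01]
```

Emit:
{"fn": "apply_moves", "kwargs": {"moves": [[[255,-0.03,-0.02,0.2,0,0,0],[255,-0.03,-0.02,0.2,0,0,0],[255,-0.03,-0.02,0.2,0,0,0],[255,-0.03,0,0.15,0,0,0],[255,-0.07,0,0.07,0,0,0],[255,-0.07,0,0.07,0,0,0],[255,-0.07,0,0.07,0,0,0],[255,-0.07,0,0.07,0,0,0]]]}}

```text
time_s: 3.53
tool_pos: [0.5866, 0.0362, 0.0935]
orientation: [[0.89, -0.455, 0.001], [-0.455, -0.89, -0.0], [0.001, -0.0, -1.0]]
wrist_force: [-0.5, -1.0, 1.3]
finger_gap: 0.002
grip_force: 0.5
```

Run:
```python
from g import *;show([.012,.003,.058])
from h import *
def ang():
    c=arm.camera("scene");p=(pts(c,mask(c,3,11,(225,140,310,230),170,110))-O)@R
    p=p[(abs(p[:,1])<.08)&(abs(p[:,0])<.1)];print(len(p),np.median(p,0).round(3),"a",np.median(np.arctan2(p[:,2]-.042,.06-p[:,0])).round(3))
ang()
```

```text
t 3.53 tcp [0.5866 0.0362 0.0935] box [0.0292 0.0047 0.0935] tip z 0.0825 F box [-0.01 -1.09  1.3 ] gap 0.0 q6 108.8
shift units [-0.43  0.04  0.89] turn [-0.   -0.01 -0.  ]
125 [-0.006  0.039  0.107] a 0.78
```

Emit:
{"fn": "apply_moves", "kwargs": {"moves": [[[255,-0.07,0,0.08,0,0,0],[255,-0.07,0,0.08,0,0,0],[255,-0.07,0,0.1,0,0,0],[255,-0.06,0,0.1,0,0,0],[255,-0.05,0,0.1,0,0,0],[255,-0.04,0,0.1,0,0,0],[255,-0.03,0,0.1,0,0,0],[255,0,0,0.1,0,0,0]]]}}

```text
time_s: 4.25
tool_pos: [0.5722, 0.0435, 0.0624]
orientation: [[0.89, -0.455, -0.001], [-0.455, -0.89, 0.0], [-0.001, -0.0, -1.0]]
wrist_force: [-0.9, 0.8, 3.1]
finger_gap: 0.005
grip_force: 1.1
```

Emit:
{"fn": "apply_moves", "kwargs": {"moves": [[[255,0,0,0.05,0,0,0],[255,0,0,0.05,0,0,0],[255,0,0,0.04,0,0,0],[255,0,0,0,0,0,0],[255,0,0,0,0,0,0],[255,0,0,0,0,0,0],[255,0,0,0,0,0,0],[255,0,0,0,0,0,0]]]}}

```text
time_s: 4.92
tool_pos: [0.5726, 0.0432, 0.0576]
orientation: [[0.89, -0.455, -0.0], [-0.455, -0.89, -0.0], [-0.0, 0.0, -1.0]]
wrist_force: [-2.6, 0.5, 5.0]
finger_gap: 0.004
grip_force: 2.6
```

Run:
```python
from g import *;show([.012,.003,.0575])
from h import *
c=arm.camera("scene");p=(pts(c,mask(c,3,11,(225,140,325,250),170,110))-O)@R
p=p[(abs(p[:,1])<.08)&(abs(p[:,0])<.1)];print(len(p),np.median(p,0).round(3),p.min(0).round(3),p.max(0).round(3))
cv2.imwrite("pics/s2.png",cv2.resize(c["frame"][130:270,200:350,::-1],None,fx=4,fy=4))
```

```text
t 4.92 tcp [0.5726 0.0432 0.0576] box [0.0136 0.0046 0.0576] tip z 0.0466 F box [-2.54 -0.7   4.96] gap 0.0 q6 109.4
shift units [-0.04  0.04  0.  ] turn [ 0.  0. -0.]
166 [-0.035  0.03   0.048] [-0.072 -0.023  0.015] [-0.014  0.077  0.054]
```

View pics/s2.png

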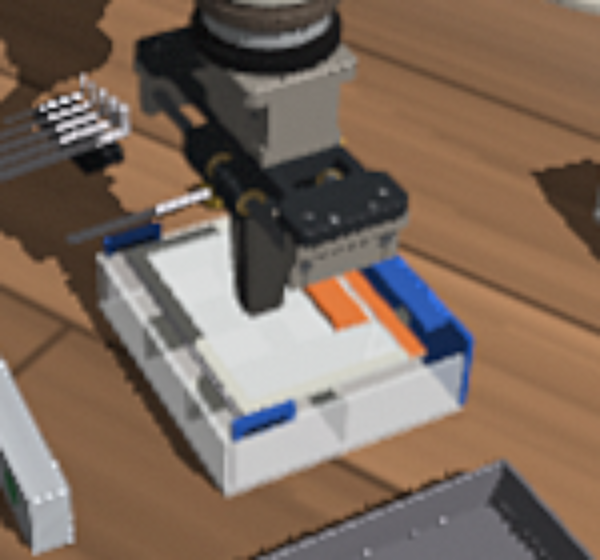

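The flap is pressed flat: outer face at z 0.0466, 5 N. The step lies ahead of the fingertips. Next I slide forward to it while still pressing.

Emit:
{"fn": "apply_moves", "kwargs": {"moves": [[[255,0,0,0.02,0,0,0],[255,-0.08,0,0,0,0,0],[255,-0.08,0,0,0,0,0],[255,-0.08,0,0,0,0,0],[255,-0.08,0,0,0,0,0],[255,-0.08,0,0,0,0,0],[255,-0.05,0,0,0,0,0],[255,0,0,0,0,0,0]]]}}

```text
time_s: 5.63
tool_pos: [0.5576, 0.0512, 0.0575]
orientation: [[0.89, -0.455, 0.003], [-0.455, -0.89, -0.001], [0.003, -0.001, -1.0]]
wrist_force: [1.6, -1.9, 6.0]
finger_gap: 0.004
grip_force: 3.1
```

```bash
cat > m.py <<'E'
from g import *;show()
from h import *
c=arm.camera("scene");p=(pts(c,mask(c,3,11,(225,140,325,250),170,110))-O)@R
p=p[(abs(p[:,1]-.03)<.05)&(abs(p[:,0])<.1)];print(len(p),"orange x",np.percentile(p[:,0],[2,10,25,50,75,95]).round(4),"z",np.median(p[:,2]))
E
python3 m.py
```

```text
t 5.63 tcp [0.5576 0.0512 0.0575] box [-0.0034  0.0049  0.0575] tip z 0.0465 F box [ 2.27 -1.01  6.03] gap 0.0 q6 110.0
97 orange x [-0.0633 -0.0526 -0.0474 -0.0416 -0.035  -0.0302] z 0.049316877856517026
```

Emit:
{"fn": "apply_moves", "kwargs": {"moves": [[[255,-0.05,0,0,0,0,0],[255,-0.05,0,0,0,0,0],[255,-0.05,0,0,0,0,0],[255,-0.05,0,0,0,0,0],[255,-0.05,0,0,0,0,0],[255,-0.05,0,0,0,0,0],[255,-0.05,0,0,0,0,0],[255,0,0,0,0,0,0]]]}}

```text
time_s: 6.35
tool_pos: [0.5451, 0.0576, 0.0573]
orientation: [[0.89, -0.455, 0.003], [-0.455, -0.89, -0.001], [0.003, -0.001, -1.0]]
wrist_force: [2.9, -2.1, 5.4]
finger_gap: 0.006
grip_force: 2.8
```

```bash
python3 m.py
```

```text
t 6.35 tcp [0.5451 0.0576 0.0573] box [-0.0174  0.0049  0.0573] tip z 0.0463 F box [ 3.51 -0.53  5.36] gap 0.01 q6 110.5
106 orange x [-0.0644 -0.0563 -0.0471 -0.0406 -0.0358 -0.0303] z 0.04988333924420165
```

Emit:
{"fn": "apply_moves", "kwargs": {"moves": [[[255,-0.04,0,0,0,0,0],[255,-0.04,0,0,0,0,0],[255,-0.04,0,0,0,0,0],[255,-0.04,0,0,0,0,0],[255,-0.04,0,0,0,0,0],[255,0,0,0,0,0,0],[255,0,0,0,0,0,0],[255,0,0,0,0,0,0]]]}}

```text
time_s: 7.07
tool_pos: [0.543, 0.0588, 0.0588]
orientation: [[0.89, -0.455, 0.014], [-0.455, -0.89, -0.005], [0.015, -0.002, -1.0]]
wrist_force: [14.3, -8.4, -1.1]
finger_gap: 0.004
grip_force: 8.7
```

```bash
python3 m.py;python3 - <<'E'
from g import *
import cv2
f=arm.camera("scene")["frame"];g=arm.camera("top")["frame"]
cv2.imwrite("pics/s3.png",np.hstack([cv2.resize(f[170:270,220:320],(400,400)),cv2.resize(g[145:245,190:290],(400,400))])[:,:,::-1])
E
```

```text
t 7.07 tcp [0.543  0.0588 0.0588] box [-0.0199  0.005   0.0588] tip z 0.0478 F box [16.54 -0.96 -1.14] gap 0.0 q6 110.8
103 orange x [-0.0643 -0.0503 -0.0471 -0.0418 -0.0363 -0.0308] z 0.050328541674785676
```

View pics/s3.png

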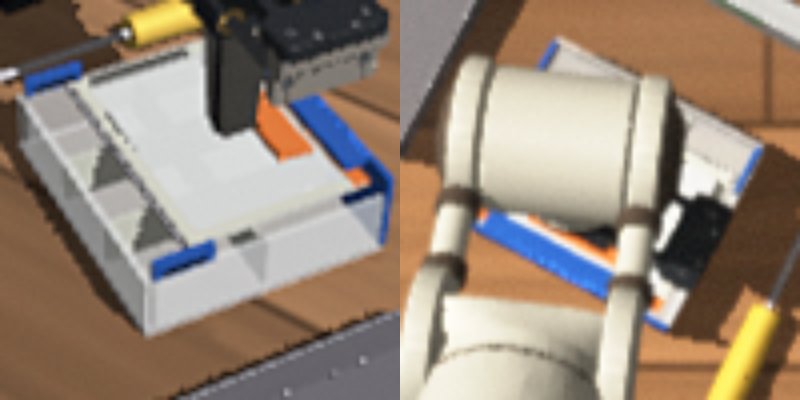

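The left view shows the edge beneath the lip, with orange only peeking out past the lip's end. The hard stop came at 16 N with TCP x −20 mm, where home was expected. I unload and lift off.

Emit:
{"fn": "apply_moves", "kwargs": {"moves": [[[255,0.04,0,-0.03,0,0,0],[255,0.04,0,-0.03,0,0,0],[255,0.04,0,-0.1,0,0,0],[255,0.04,0,-0.2,0,0,0],[255,0.04,0,-0.4,0,0,0],[255,0,0,-0.6,0,0,0],[255,0,0,-0.8,0,0,0],[255,0,0,-0.8,0,0,0]]]}}

```text
time_s: 7.88
tool_pos: [0.5413, 0.0584, 0.1736]
orientation: [[0.89, -0.455, -0.007], [-0.455, -0.89, 0.001], [-0.007, 0.002, -1.0]]
wrist_force: [1.3, 0.4, 0.0]
finger_gap: 0.002
grip_force: 0.0
```

Emit:
{"fn": "apply_moves", "kwargs": {"moves": [[[255,0,0.9,0,0,0,0],[255,0,0.9,0,0,0,0],[255,0,0.9,0,0,0,0],[255,0,0.9,0,0,0,0],[255,0,0.9,0,0,0,0],[255,0,0.9,0,0,0,0],[255,0,0,0,0,0,0],[255,0,0,0,0,0,0]]]}}

```text
time_s: 8.55
tool_pos: [0.444, -0.1347, 0.1736]
orientation: [[0.889, -0.459, -0.003], [-0.459, -0.889, 0.002], [-0.004, -0.001, -1.0]]
wrist_force: [0.6, 1.0, 0.5]
finger_gap: 0.008
grip_force: 0.0
```

```bash
python3 m.py;python3 - <<'E'
from g import *
from h import *
c=arm.camera("scene");t=arm.camera("top")
m=mask(c,3,11,(225,140,330,250),170,110);k,l,st,ce=cv2.connectedComponentsWithStats(m.astype(np.uint8))
for i in range(1,k):
    if st[i,4]>10:
        p=(pts(c,l==i)-O)@R;print(st[i],np.percentile(p,[5,50,95],axis=0).round(4).tolist())
cv2.imwrite("pics/s4.png",np.hstack([cv2.resize(c["frame"][150:270,210:330],(400,400)),cv2.resize(t["frame"][100:260,150:350],(400,400))])[:,:,::-1])
E
```

```text
t 8.55 tcp [ 0.444  -0.1347  0.1736] box [-0.0199 -0.2122  0.1736] tip z 0.1626 F box [0.1  1.17 0.54] gap 0.01 q6 85.4
164 orange x [-0.063  -0.0503 -0.0464 -0.0405 -0.0345 -0.0302] z 0.05279388615490095
[273 188  24  21 185] [[-0.0501, -0.0299, 0.05], [-0.0396, 0.0075, 0.0528], [-0.0301, 0.0416, 0.0558]]
```

View pics/s4.png

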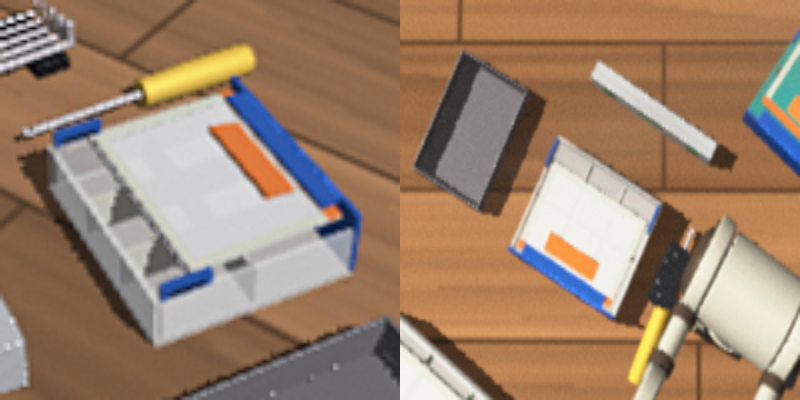

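Both views show the flap flat with its edge tucked under the lip all along. The step foot is at −30 mm, so the slide is about 15–16 mm, and the bystanders have not moved.

```bash
python3 -c "
from plant import arm;print(arm.job_done())"
```

```text
the job is handed in; nothing more can be done
None
```

The parts box is closed: the flap lies flat, slid about 15–16 mm home beneath the blue lip, and it stayed there after the fingers lifted clear; no bystander was touched, and the job was handed in at about 8.6 s (no verdict was returned).

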